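Seat a run capacitor in its clamp cup and test it with sprung tweezers

ROBOT

A 6-joint arm with a two-finger parallel gripper is mounted at the origin on the work surface; the furniture and walls round the work are solid. World frame = base frame: x ahead of the robot, y to its left, z up, the work surface at z = 0. Lengths are in mm, angles in rad, forces in N, time in s.
With the tool pointing down it reaches from about 275 to 825 mm from the base axis. Payload 5.2 kg.
Tool frame: the origin (TCP) lies at the very end of the fingers, on their centre line; the grasp point (between the pads) lies 19 mm behind it; z points along the fingers, y is the line along which they close (so a half turn about z gives the same grasp; the last joint's range is limited). The gripper opens to 93 mm and grips with 3 to 60 N. Pads are 15 mm wide; open, the fingers measure 128 mm over their backs; the gripper's body (75 mm by 188 mm) begins 65 mm behind the grasp point.
Start: joints at [1.074, 0.259, 1.535, -0, 1.348, -0.203], TCP at [159.253, 526.444, 218.653] pointing down, gripper open.
Joint ranges: [-3.14, 3.14], [-0.91, 2.08], [0.19, 2.58], [-1.22, 4.36], [0.22, 2.71], [-3.12, 3.12]. Speed limits (rad/s): [2.57, 2.57, 3.14, 3.14, 3.14, 3.14].

INTERFACE

Orientations are given as [roll, pitch, yaw] about the fixed x, y, z axes, in that order (R = Rz(yaw) Ry(pitch) Rx(roll)).
In Python, from bench import robot gives the robot as it stands. The module is installed in compiled form; this text tells all that it offers. Calls block until the motion is done:
- robot.move_ptp(position, orientation): joint-space move of the TCP to a pose.
- robot.move_linear(position, ori=None, speed=150, f_stop=None): straight line of the TCP; ori=None keeps the orientation; speed is the mean speed in mm/s. With f_stop (N) it stops when the force on the tool has changed by that much, and returns True; else False.
- robot.move_j(angles): joint-space move.
- robot.move_gripper(opening): opening from 0.0 (shut) to 1.0 (fully open); the grip force is fixed at half the most; returns when the fingers have stopped.
- robot.sleep(seconds).
- robot.inverse_kinematics(position, orientation): joint angles nearest the present ones, or None.
- robot.get_image(name): name is "scene" or "side" or "wrist"; returns a dict with "img" (400x640x3 uint8, blue, green, red), "fovy" (degrees; the focal length in pixels is half the picture's height over the tangent of half this angle, whatever the lens; pixels are square), "cx", "cy" (the principal point, pixels), "eye" and "orientation" of the camera in the world. Camera axes: x right, y down, z forward; pixel columns grow to the right and rows downward; lengths in mm; the calibration is good to about 2 mm. A picture is of the moment at which its call begins. There is no depth.
A pose or a line that the arm cannot do raises robot.MotionError and nothing moves.
- robot.hand_in(): hands the job in; it is judged then, once.
Readings, each from a call of its own:
- robot.current_t(): time.
- robot.current_qpos(): joint angles.
- robot.current_joint_vel(): joint speeds.
- robot.current_joint_efforts(): joint torques, N m.
- robot.current_tcp_pos(): TCP position.
- robot.current_eef_rot(): TCP orientation.
- robot.current_contact_force(): force on the tool from outside, world axes, zero at the start.
- robot.current_ft_torque(): the same for the moment, N m.
- robot.current_gripper_width(): opening from 0.0 (shut) to 1.0 (fully open).
- robot.current_finger_force(): force on a finger pad.
Only numpy, scipy, OpenCV 4.12 (cv2) and the standard library are available. Lean on these libraries where they do the work, as an engineer would, in place of code of your own. Each camera call takes 0.05 s, during which the arm holds its last target. There are 200 camera calls.

TASK

Stand the larger white capacitor upright in the clamp cup, fully home, and let go of it. Then pick up the sprung test tweezers by their two arms, bring one tip to the outer face of each of the capacitor's two brass terminals, and squeeze the tweezers to the mark on their guide pin (26 mm over the ribbed grip scales), so that both tips bear lightly on the terminals. Finish while holding the tweezers there, squeezed to the mark and steady, with the capacitor still home in its cup; leave the smaller capacitor alone.

Things in the scene. Friction and masses are not known exactly. Their poses are not given: they have to be found in the camera images.
- capacitor: larger of two white motor-run capacitors, upright: can 39.4 mm across, 72 mm tall, about 0.1 kg. Origin: centre of its underside, z up. On its top stand two brass terminals, either side of the middle along the body's y axis.
- terminal_1: brass terminal fixed on the capacitor's top, +y side: upright flat block 9 mm wide (capacitor x), 4 mm thick (capacitor y), 13.5 mm tall, a narrower neck above it to 18.5 mm. Origin: centre of its foot, at (0, 6.5, 71.5) mm in the capacitor's frame.
- terminal_2: the like terminal on the -y side, foot at (0, -6.5, 71.5) mm in the capacitor's frame. The outer faces of the two terminals are 17 mm apart.
- small_capacitor: the smaller white capacitor, 35.4 mm across, 66 mm tall over two thin tabs, upright; a bystander to be left alone. Origin: centre of its underside.
- clamp_cup: clamp cup fixed to the bench: steel plate 96 x 70 x 6 mm, on its middle an upright aluminium sleeve, bore 42.4 mm, wall 4 mm, open on top, rim 29 mm above the bench; the top 5 mm of the bore is a lead-in, 2 mm wider all round. The sleeve's split with two ears points to the body's +x. Origin: centre of the plate's underside.
- cup_seat (a point): centre of the cup's inner floor, on the axis of the bore, 6 mm above the bench; z up.
- tweezers: sprung test tweezers, 190 mm long, 16 mm tall, lying on edge: grey meter housing 34 mm wide (71 to 123 mm behind the origin), two steel arms spreading to the tips. 0.08 kg, balanced 10 mm behind the origin. Origin: underside, centre line, midway along the black ribbed grip scales. x points to the tips, z up, the arms close along y. Tip contacts: 58 mm ahead, 8 mm up.
- tweezer_left: left (+y) sprung arm; its grip scale is 30 mm long, 16 mm tall, on the outer face. Pivot 85 mm behind the tweezers' origin, 6.5 mm beside the centre line, spring 7 N m/rad, about 4 N at the scale when open. A steel guide pin, 38 mm behind the origin, fixed in the right arm, comes out through this one: at the mark the pin's dark ring is level with this arm's outer face.
- tweezer_right: right (-y) arm, the mirror image. Squeezing to the mark takes about 15 N on each arm, and about 5 N more when the tips bear. The tips move 1.7 times as far as the scales.
- grip_left (a point): middle of the left scale's outer face. Width over the scales, grip_left to grip_right: 45 mm open, 33.6 mm when the faces are parallel (tips then 24 mm apart), 26 mm at the mark. At the mark the faces converge a little to the tips: 27.3 mm over their rear ends, where flat pads then touch, 24.7 mm over their front ends.
- grip_right (a point): middle of the right scale's outer face.
- tip_left: left tip, a leaf 42 mm long on a flexure 25 mm ahead of the tweezers' origin. It gives outward under load, about 0.8 N a mm at its contact; at the mark the tips would be 11 mm apart in free air, but on the terminals they stay 17 mm apart and each presses with about 2.4 N.
- tip_right: the like right tip.
- tip_face_left (a point): middle of the left tip's brass contact face (14 mm long, 8 mm tall, on the inner side). The two faces are 44 mm apart when open.
- tip_face_right (a point): middle of the right tip's brass contact face.
Mind the look-alikes: they are no part of the job. What is shaped like the capacitor but red is not meant.

How it is judged:
By the outcome, as a careful person would: the job done as asked, in the order asked, and still so for the second after the job is handed in, while the arm keeps its last pose, push and grip.
It also fails if it takes over 58 s, if anything falls off the work surface, if the arm or the gripper's body presses on something with over 40 N, if the wrist force passes 120 N, or if a joint passes its speed limit or range.

## Working session

There is one attempt and no reset: what is moved stays moved. The work goes in short steps, each a Python script; the robot and the scene stay as the last script left them, time stands still between calls to the robot, and variables do not carry over. Pictures are saved under pics/ and viewed, at most 10 in all, crops included, and the job is handed in when it is done.

```bash
mkdir -p pics; cat > h.py <<'E'
import numpy as np, cv2
from bench import robot
from scipy.spatial.transform import Rotation as Ro
def snap(n,f):
    d=robot.get_image(n); cv2.imwrite(f,d["img"]); np.savez(f[:-4],**{k:np.array(v) for k,v in d.items()}); return d
def cam(f):
    d=np.load(f[:-4]+".npz"); o=d["orientation"]
    R=o if o.shape==(3,3) else Ro.from_euler("xyz",o).as_matrix()
    return d,R,200/np.tan(np.radians(d["fovy"])/2)
def pix(f,u,v,z):
    d,R,F=cam(f); r=R@np.array([(u-d["cx"])/F,(v-d["cy"])/F,1]); e=d["eye"]
    return (e+r*(z-e[2])/r[2]).round(1)
def proj(f,p):
    d,R,F=cam(f); c=R.T@(np.array(p)-d["eye"]); return (c[:2]/c[2]*F+[d["cx"],d["cy"]]).round(1)
E
python3 - <<'E'
from h import *
a=[snap(n,f"pics/{n}0.png") for n in("scene","side","wrist")]
for d in a: print(d["eye"],d["orientation"],d["fovy"],d["cx"],d["cy"])
print(robot.current_eef_rot(),robot.current_t())
E
```

```text
[-387.27505575 -606.17498624  776.20437499] [-2.15383965 -0.01898007 -0.9868516 ] 44.821351207331645 320.10120748927363 201.83600402150347
[ 295.51201427 -923.06006579  478.60204532] [-1.99830409 -0.02566368 -0.23416063] 49.45531556795833 325.5923123557799 204.4461673042303
[ 83.41318121 548.79280238 384.97010738] [2.85627910e+00 2.22698939e-03 1.27751981e+00] 61.04806081027765 316.4205422886766 202.52668503515898
[-3.14020865e+00 -2.59819527e-04  2.84787462e+00] 0.15
```

View pics/scene0.png

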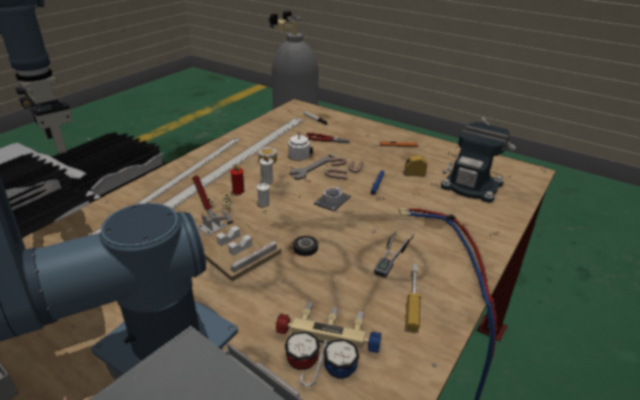

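View pics/side0.png

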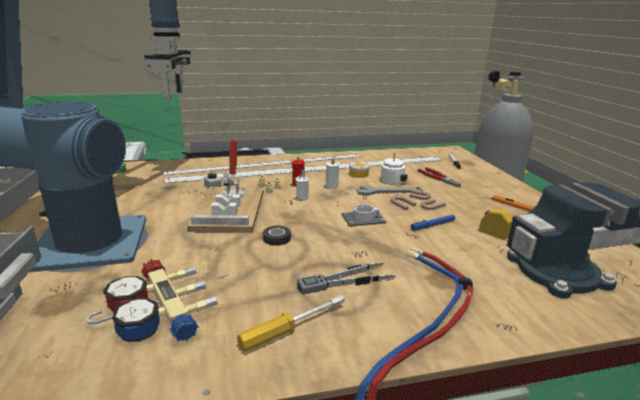

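The scene picture shows these candidates for the larger capacitor:
- large white can, scene (266,170) / side (332,175)
- small white can, scene (263,195) / side (302,188)
- red can, scene (237,181) / side (298,172)
- white pot, scene (300,148) / side (394,172)

The cup is at scene (332,198) / side (364,214) and the tweezers at scene (393,255) / side (340,279). I choose the taller of the two slim white cans, and will check it in a wrist view.

```bash
python3 - <<'E'
from h import *
s,q="pics/scene0.png","pics/side0.png"
print("cap",pix(s,266,184,0),pix(q,332,187,0)," small",pix(s,263,206,0),pix(q,302,199,0))
print("cup",pix(s,333,199,6),pix(q,364,218,6)," red",pix(s,237,192,0))
print("tw house",pix(s,384,267,12),pix(q,315,284,12)," tips",pix(s,393,234,8),pix(s,411,236,8),pix(q,380,265,8),pix(q,393,277,8))
a=cv2.resize(cv2.imread(s)[120:290,190:440],None,fx=3,fy=3,interpolation=cv2.INTER_CUBIC)
cv2.imwrite("pics/sc_crop.png",a)
E
```

```text
cap [590.3 221.1   0. ] [598.2 212.4   0. ]  small [490.9 152.2   0. ] [496.2 142.4   0. ]
cup [629.4   3.1   6. ] [622.9 -11.9   6. ]  red [504.8 262.7   0. ]
tw house [ 439.7 -260.    12. ] [ 443.3 -270.6   12. ]  tips [ 574.9 -217.4    8. ] [ 594.1 -260.1    8. ] [ 586.8 -226.3    8. ] [ 596.8 -271.8    8. ]
```

View pics/sc_crop.png

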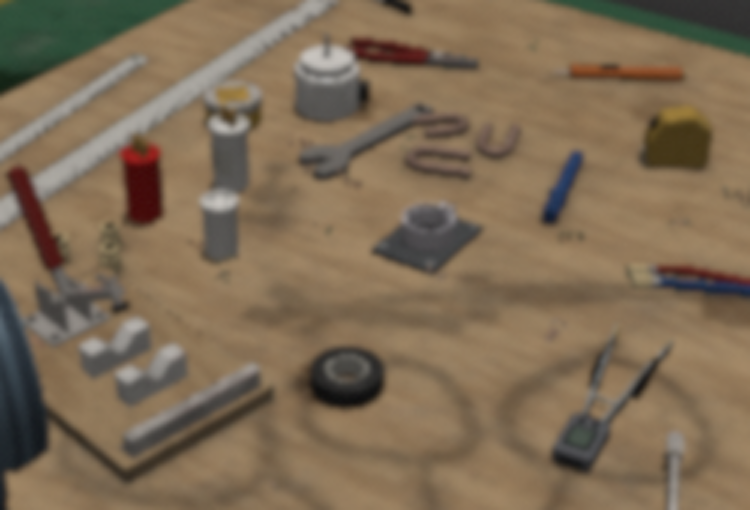

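The crop confirms the choice. The taller white can with brass terminals is at crop (230,155), the smaller one at (220,225), the red look-alike at (143,185), and a tape roll sits just behind the target at (233,105). Next are wrist views over all three objects.

```bash
python3 - <<'E'
from h import *
robot.move_ptp([525,-250,200],[np.pi,0,np.pi]); snap("wrist","pics/w_tw.png")
robot.move_ptp([600,-4,200],[np.pi,0,np.pi]); snap("wrist","pics/w_cup.png")
robot.move_ptp([570,205,210],[np.pi,0,np.pi]); snap("wrist","pics/w_cap.png")
print(robot.current_t())
m=np.vstack([np.hstack([cv2.imread(f"pics/w_{n}.png") for n in p]) for p in(("cap","cup"),)])
for n in("cap","cup","tw"): 
    d,R,F=cam(f"pics/w_{n}.png"); print(n,d["eye"],F)
E
```

```text
5.175
cap [491.35632922 203.47305902 376.9308941 ] 339.2072208164019
cup [520.87104212  -5.00960546 367.02163673] 339.2072208164019
tw [ 446.17557415 -249.58035719  367.08924334] 339.2072208164019
```

View pics/w_cap.png

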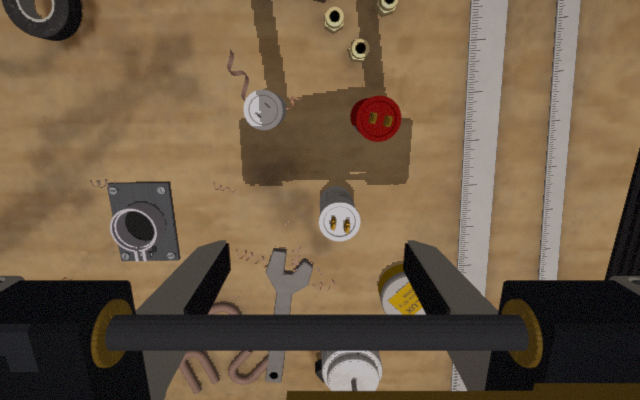

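View pics/w_tw.png

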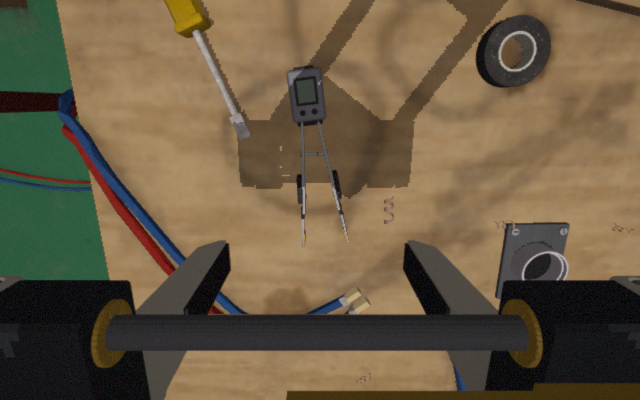

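The wrist views show the larger capacitor's top at (340,221) in w_cap with brass terminals at about (333,225) and (347,225), so its y axis lies roughly along world y. In w_tw the tweezers' housing is at (306,95), the scales at (300,188) and (337,185), and the tips at (304,243) and (347,240). I'll enlarge these.

```bash
python3 - <<'E'
from h import *
u,v=proj("pics/w_cup.png",[625,-4,29]).astype(int); print(u,v)
print([proj("pics/w_cap.png",p) for p in([594,217,72],[594,217,0])])
def cr(n,u,v,w,h,k): return cv2.resize(cv2.imread(f"pics/w_{n}.png")[v:v+h,u:u+w],None,fx=k,fy=k,interpolation=cv2.INTER_CUBIC)
a=cr("cap",310,185,50,37,8); u0,v0=u-50,v-37; b=cr("cup",u0,v0,100,74,4); print("cup crop origin",u0,v0)
c=np.rot90(cr("tw",280,60,75,200,4))
cv2.imwrite("pics/m1.png",np.vstack([np.hstack([a,b]),c]))
E
```

```text
317 207
[array([331.1, 215.8]), array([328.6, 195.8])]
cup crop origin 267 170
```

View pics/m1.png

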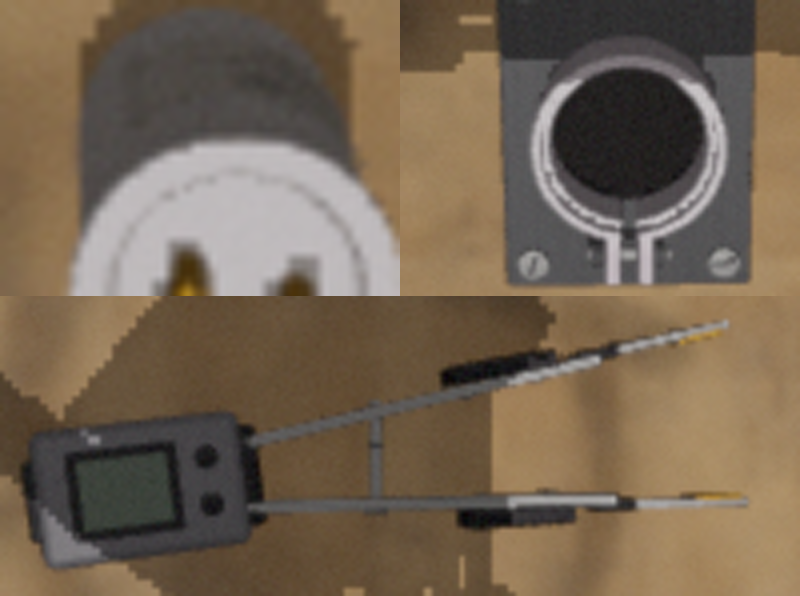

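```bash
python3 - <<'E'
from h import *
f="pics/w_cup.png"; print("cup",pix(f,324.25,206.7,29),"left/right",pix(f,299.75,206.7,29),pix(f,348.75,206.7,29))
print("cup in cap view")
t="pics/w_tw.png"
g=lambda x,y,z:pix(t,280+75-(y-296)/4,60+x/4,z)
H=g(141,485.5,16);L=g(727,323,12);Rt=g(747,502,12);sl=g(498,363,16);sr=g(516,525,16)
print("house",H,"tips",L,Rt,(L+Rt)/2,"gap",np.linalg.norm(L-Rt),"scales",sl,sr,(sl+sr)/2,np.linalg.norm(sl-sr))
T=(L+Rt)/2; print("len",np.linalg.norm((T-H)[:2]),"yaw",np.arctan2(*(T-H)[1::-1]))
c="pics/w_cap.png"; im=cv2.imread(c).astype(int); sub=im[185:260,305:375]
# white top disc
w=(sub.min(2)>150).astype(np.uint8); n,l,s,_=cv2.connectedComponentsWithStats(w); k=1+s[1:,4].argmax()
ct=max(cv2.findContours((l==k).astype(np.uint8),0,1)[0],key=cv2.contourArea)
e=cv2.fitEllipse(ct); print(e, s[k]); u,v=e[0][0]+305,e[0][1]+185; P=pix(c,u,v,72); print("cap",P,"diam",np.linalg.norm(pix(c,u-e[1][1]/2,v,72)-pix(c,u+e[1][1]/2,v,72)))
b=((sub[...,2]-sub[...,0]>50)&(cv2.dilate((l==k).astype(np.uint8),np.ones((13,13)))>0)).astype(np.uint8)
n,l2,s,cc=cv2.connectedComponentsWithStats(b); print(s[1:],cc[1:]+[305,185])
for y in(6.5,-6.5): print(proj(c,P+[0,y,9]))
x=cv2.resize(sub.astype(np.uint8),None,fx=8,fy=8,interpolation=cv2.INTER_CUBIC); cv2.imwrite("pics/cap8.png",x)
E
```

```text
cup [624.6   2.8  29. ] left/right [624.6 -22.7  29. ] [624.6  28.4  29. ]
cup in cap view
house [ 438.9 -258.3   16. ] tips [ 596.6 -213.5   12. ] [ 602.8 -264.1   12. ] [ 599.7 -238.8   12. ] gap 50.97842680977907 scales [ 529.3 -226.3   16. ] [ 534.3 -269.4   16. ] [ 531.8  -247.85   16.  ] 43.38905391916258
len 161.97805406906215 yaw 0.12067938509441987
((34.11650848388672, 36.41191101074219), (37.593997955322266, 40.48652267456055), 82.87240600585938) [ 14  18  41  38 996]
cap [599.7 224.7  72. ] diam 38.5
[[  8  13  53  49 727]
 [ 26  32   5  14  46]
 [ 40  35   5  14  49]] [[340.76616231 227.95323246]
 [332.97826087 223.76086957]
 [346.73469388 226.79591837]]
[346.8 224.7]
[332.8 224.7]
```

View pics/cap8.png

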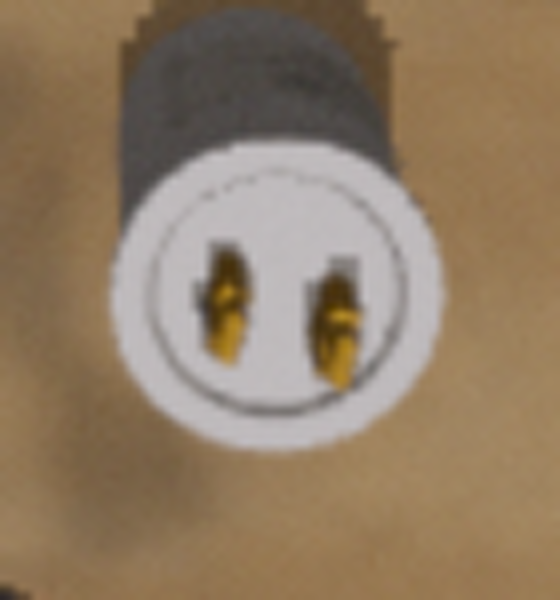

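The capacitor crop shows a round white top with terminals at (333.0,223.8) and (346.7,226.8), giving a yaw of about -0.22. The sizes check: can 38.5 mm, cup 51 mm outside, tweezers 162 mm from housing centre to tip ends. I'll pick the capacitor and turn it so its yaw is 0 in the cup.

```bash
python3 - <<'E'
from h import *
c="pics/w_cap.png"
a,b=pix(c,332.98,223.76,88),pix(c,346.73,226.8,88); yaw=-np.arctan2(b[0]-a[0],b[1]-a[1]); print(a,b,yaw)
o=[np.pi,0,np.pi+yaw]
robot.move_gripper(0.72)
robot.move_ptp([599.7,224.7,140],o)
print(robot.move_linear([599.7,224.7,38],speed=90,f_stop=8))
robot.move_gripper(0.3); print(robot.current_gripper_width()*93,robot.current_finger_force())
robot.move_linear([599.7,224.7,110],speed=120)
robot.move_ptp([624.6,2.8,110],[np.pi,0,np.pi]); snap("wrist","pics/hold.png"); snap("side","pics/hold_s.png")
print(robot.current_gripper_width()*93,robot.current_t(),robot.current_tcp_pos(),robot.current_contact_force())
h=cv2.imread("pics/hold.png")[60:400,140:500]; s=cv2.imread("pics/hold_s.png")[110:280,280:460]
cv2.imwrite("pics/m2.png",np.hstack([cv2.resize(h,(440,416)),cv2.resize(s,(360,340)).__class__(0) if 0 else cv2.copyMakeBorder(cv2.resize(s,(360,340)),0,76,0,0,0)]))
E
```

```text
[596.2 218.   88. ] [599.2 230.5  88. ] -0.23554498072086333
False
39.21457028741366 29.99168425798416
39.150080377134444 9.8167 [624.35693106   4.49307068 109.67261939] [-0.08834245  0.0894872  -0.80824724]
```

View pics/m2.png

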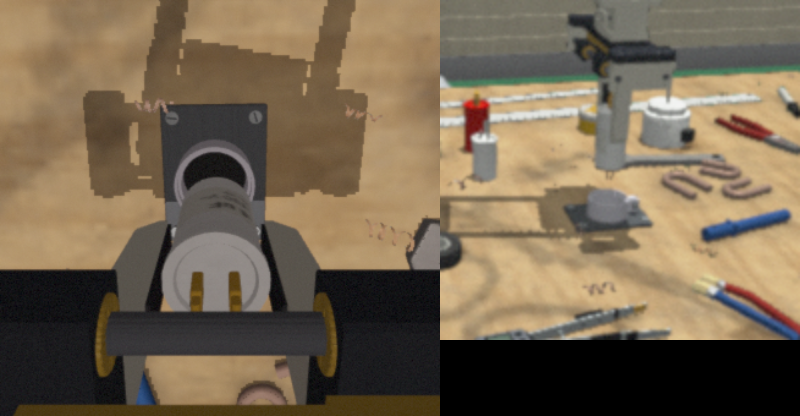

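The capacitor is held between the pads with its terminals level at (197,280) and (235,280), so yaw is about 0. The TCP read 1.7 mm off in y, so I'll let it settle, then measure the can's offset in the hand before inserting.

```bash
python3 - <<'E'
from h import *
robot.sleep(0.3); print(robot.current_tcp_pos(),robot.current_eef_rot())
f="pics/hold.png"; im=cv2.imread(f).astype(int)
z=109.67-38+72; TC=[624.36,4.49]
print("pred",proj(f,TC+[z]))
# disc: read left/right edges of top at crop (161..270, ~273), top arc y~233, bottom hidden ; crop scale 440/360, offset (140,60)
sub=im[230:340,255:375]; g=sub.min(2); 
row=lambda v: [int(x) for x in im[v,255:380].min(1)]
for v in (265,275,283,290): 
    r=np.array(row(v)); w=np.where(r>130)[0]+255; print(v,w.min(),w.max(),(w.min()+w.max())/2)
col=im[220:320,325].min(1); print(list(map(int,col)))
E
```

```text
[624.62650725   3.66452614 110.06724434] [ 3.14158389e+00  1.29460071e-04 -3.14036216e+00]
pred [319.1 290.2]
265 282 351 316.5
275 276 357 316.5
283 274 359 316.5
290 274 359 316.5
[65, 68, 65, 79, 81, 73, 53, 53, 59, 75, 81, 82, 81, 89, 87, 88, 87, 85, 86, 86, 84, 86, 87, 86, 86, 86, 83, 86, 90, 88, 108, 134, 137, 138, 137, 138, 138, 135, 139, 136, 136, 138, 137, 135, 135, 137, 138, 136, 133, 137, 134, 135, 135, 135, 133, 133, 135, 135, 134, 135, 134, 134, 135, 133, 134, 132, 133, 134, 133, 133, 134, 134, 135, 135, 133, 133, 133, 131, 131, 131, 131, 132, 135, 135, 131, 131, 131, 131, 130, 132, 131, 131, 131, 128, 91, 47, 35, 37, 36, 38]
```

```bash
python3 - <<'E'
from h import *
f="pics/hold.png"
for dx in(-4,-2,0,2,4): print(dx,proj(f,[624.36+dx-19.7,4.49,143.67]))
print("bore ctr pred",proj(f,[624.6,2.8,29]),"ring left/right",proj(f,[624.6,-22.4,29]),proj(f,[624.6,28,29]))
im=cv2.imread(f).astype(int)
for v in(180,190,200,205): print(v,''.join('#' if x>140 else '.' for x in im[v,270:365].min(1)))
robot.sleep(.5); print(robot.current_tcp_pos())
E
```

```text
-4 [319.2 240.3]
-2 [319.2 244.7]
0 [319.2 249. ]
2 [319.2 253.4]
4 [319.2 257.7]
bore ctr pred [315.7 211.3] ring left/right [282.8 211.4] [348.6 211.3]
180 ...............................................................................................
190 ...............................................................................................
200 ...............................................................................................
205 ...............................................................................................
[624.58435827   2.70305298 109.97595444]
```

```bash
python3 - <<'E'
from h import *
robot.move_linear([624.0,2.8,72],speed=80); robot.sleep(.3)
print(robot.move_linear([624.0,2.8,41],speed=25,f_stop=8),robot.current_tcp_pos(),robot.current_contact_force(),robot.current_t())
E
```

```text
True [623.82810342   2.96174279  44.02800455] [-0.81308207  0.48452658  4.71123283] 12.5667
```

```bash
python3 - <<'E'
from h import *
robot.move_gripper(0.72); print(robot.current_contact_force())
robot.move_linear([624,2.8,150],speed=150)
robot.move_ptp([590,2.8,200],[np.pi,0,np.pi]); robot.sleep(.6); snap("wrist","pics/in.png"); print(robot.current_tcp_pos(),robot.current_t())
f="pics/in.png"; im=cv2.imread(f).astype(int); u,v=proj(f,[624.6,2.8,78]).astype(int); print(u,v)
x0,y0=u-40,v-45; sub=im[y0:y0+80,x0:x0+80]
w=(sub.min(2)>150).astype(np.uint8); n,l,s,_=cv2.connectedComponentsWithStats(w); k=1+s[1:,4].argmax()
ct=max(cv2.findContours((l==k).astype(np.uint8),0,1)[0],key=cv2.contourArea); e=cv2.fitEllipse(ct); print(e)
c=np.array(e[0])+[x0,y0]; print("cap z78",pix(f,*c,78))
b=((sub[...,2]-sub[...,0]>50)&(cv2.fillPoly(w.copy()*0,[ct],1)>0)).astype(np.uint8)
n,_,s,cc=cv2.connectedComponentsWithStats(b); print(s[1:],[pix(f,*(q+[x0,y0]),94) for q in cc[1:]])
cv2.imwrite("pics/in8.png",cv2.resize(sub.astype(np.uint8),None,fx=7,fy=7,interpolation=cv2.INTER_CUBIC)); print(x0,y0)
E
```

```text
[ 0.65500989  0.30751079 -0.12028786]
[590.0347545    2.79983495 199.90353359] 15.1
316 233
((40.31803512573242, 36.135955810546875), (45.628475189208984, 57.797821044921875), 175.80560302734375)
cap z78 [616.    2.4  78. ]
[[32 41  4 15 52]
 [46 41  5 15 47]] [array([621.4,  -3.6,  94. ]), array([621.2,   9.1,  94. ])]
276 188
```

View pics/in8.png

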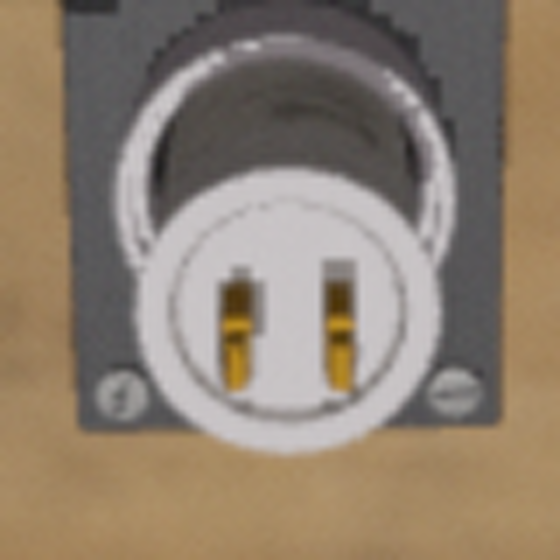

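The capacitor stands in the cup with its terminals at crop (236,335) and (340,335), centred at about (624.4, 2.7), yaw about 0. I'll grip the tweezers with the tool turned half round, so the wrist camera sits on the tip side. I'll squeeze to 33.6 mm, where the faces are parallel, lift, and stand off short of the terminals.

```bash
python3 - <<'E'
from h import *
y=0.1207; o=[np.pi,0,y]; p=[534.5,-246.9]
print(pix("pics/in.png",317.1,232.4,78), robot.inverse_kinematics(p+[100],o))
robot.move_ptp(p+[90],o); robot.sleep(.4)
print(robot.move_linear(p+[2],speed=60,f_stop=6),robot.current_tcp_pos()); robot.sleep(.2)
robot.move_gripper(33.6/93); print(robot.current_gripper_width()*93,robot.current_finger_force())
robot.move_linear(p+[120],speed=100); robot.sleep(.2)
print(robot.current_gripper_width()*93,robot.current_finger_force(),robot.current_contact_force(),robot.current_ft_torque())
robot.move_ptp([545,2.75,115],[np.pi,0,0]); robot.sleep(.5)
robot.move_linear([545,2.75,81],speed=80,f_stop=6); robot.sleep(.6)
snap("wrist","pics/off.png"); print(robot.current_tcp_pos(),robot.current_gripper_width()*93,robot.current_t())
f="pics/off.png"
for q in([603,14.75,87],[603,-9.25,87],[624.4,9.25,91],[624.4,-3.75,91]): print(proj(f,q))
E
```

```text
[624.    3.1  78. ] [-6.22045943e-01  4.28306256e-01  1.59672818e+00 -4.44089210e-16
  1.11655821e+00  8.28050384e-01]
False [ 534.80242707 -247.11619699    2.43315306]
34.09907303688632 9.572141915559769
33.93169666301205 9.33048740029335 [ 0.92152468 -0.70921726 -0.86768546] [ 0.00846018  0.13907854 -0.02709313]
[545.00761654   2.76400557  81.03511381] 34.248776643772736 24.5
[290.3 147.3]
[341.1 147.3]
[301.   99.9]
[330.4  99.9]
```

```bash
python3 -c "
from h import *
cv2.imwrite('pics/off5.png',cv2.resize(cv2.imread('pics/off.png')[65:185,236:396],None,fx=5,fy=5,interpolation=cv2.INTER_CUBIC))"
```

```text
(no output)
```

View pics/off5.png

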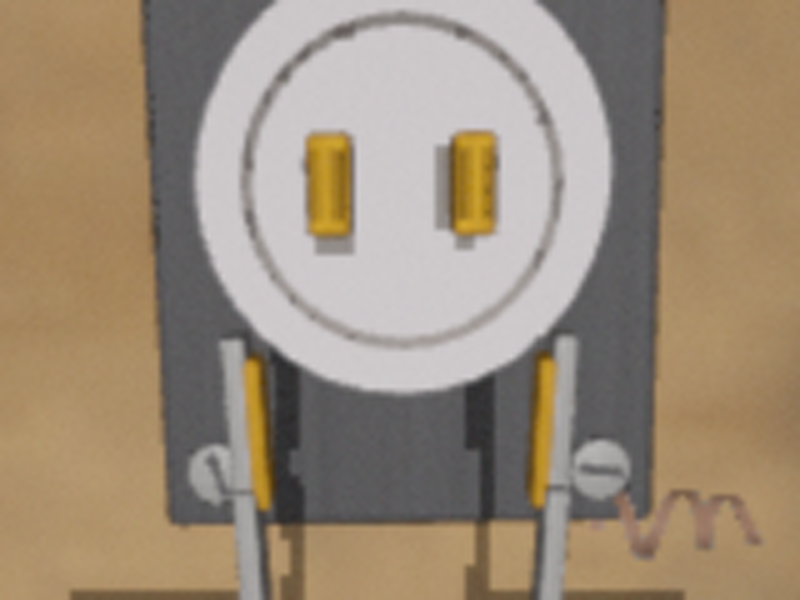

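The last crop shows the tip contacts' inner faces at (268,432) and (533,432), midpoint 400.5. The terminals' outer edges are at 306 and 497, midpoint 401.5, so they are centred to about 0.1 mm with 24 mm of gap against 17 mm. The remaining advance in x comes from contact centre row 432 to terminal row 185. I'll advance and then squeeze.

```bash
python3 - <<'E'
from h import *
f="pics/off.png"; g=lambda x,y:pix(f,236+x/5,65+y/5,91)
a,b=(g(268,432)+g(533,432))/2,(g(306,185)+g(497,185))/2
print(a,b,g(268,432)-g(533,432),g(306,185)-g(497,185)); d=(b-a)[0]; print("adv",d)
assert 15<d<28
print(robot.move_linear([545+d,2.75+(b-a)[1],81],speed=20,f_stop=4)); robot.sleep(.5)
F0=robot.current_contact_force(); print(robot.current_tcp_pos(),F0,robot.current_t())
for w in(30,28,26.7):
    robot.move_gripper(w/93); robot.sleep(.3)
    print(w,robot.current_gripper_width()*93,robot.current_finger_force(),robot.current_contact_force()-F0)
snap("wrist","pics/fin.png"); snap("side","pics/fin_s.png"); print(robot.current_t())
E
```

```text
[601.6    2.55  91.  ] [623.5   2.5  91. ] [ 0.  24.5  0. ] [ 0. 17.  0.]
adv 21.899999999999977
False
[566.90721826   2.67099961  81.00097379] [ 0.43937507  0.52872157 -0.81072463] 26.2417
30 30.792347144747893 11.702527105808258 [ 0.04219859 -0.6385116  -1.03564471]
28 28.362003026006324 14.051461815834045 [-0.20919303 -0.66369695 -1.22945198]
26.7 27.33071171557305 16.320997774600983 [-0.61420454 -0.36123933 -0.35281312]
28.0667
```

```bash
python3 - <<'E'
from h import *
for f,tx,ty in(("pics/off.png",545,2.764),("pics/fin.png",566.9,2.67)):
    im=cv2.imread(f); g=cv2.cvtColor(im,6).astype(int)
    print(f)
    for x in(10,13,16,19,22):
        u,v=proj(f,[tx+x,ty,95]); v=int(round(v)); c=int(round(u))
        print(x,v,c,'L',' '.join(map(str,g[v,c-56:c-18])),'| R',' '.join(map(str,g[v,c+18:c+56])))
E
```

```text
pics/off.png
10 248 316 L 81 83 83 82 83 84 82 83 83 84 81 83 84 82 81 82 84 81 82 78 57 20 19 18 21 14 12 19 15 23 13 34 72 87 89 89 83 63 | R 72 65 74 88 91 90 84 51 23 12 20 14 25 15 15 19 19 3 24 55 82 80 84 84 82 83 83 82 80 83 82 81 82 83 83 83 84 82
13 242 316 L 88 91 87 87 92 87 87 87 88 84 83 81 82 84 84 83 84 80 83 81 82 71 32 13 3 8 16 10 17 12 14 48 85 93 92 90 75 53 | R 55 62 67 87 88 89 88 69 27 16 13 13 18 15 8 19 24 42 79 83 80 82 82 82 84 82 84 82 84 81 83 84 84 81 79 82 78 78
16 236 316 L 92 90 88 89 89 86 89 90 90 86 88 88 86 88 88 84 89 87 84 87 86 86 83 63 20 9 15 11 11 26 57 86 92 92 91 85 60 64 | R 75 68 65 81 90 90 91 91 80 29 2 10 12 6 16 26 57 68 70 73 73 76 73 73 76 75 76 76 78 76 77 80 81 83 87 85 85 84
19 231 316 L 95 94 96 96 93 96 93 91 91 93 89 93 89 91 94 93 92 92 94 90 90 90 90 90 83 54 57 57 56 61 87 88 89 91 90 75 59 65 | R 79 73 66 76 85 90 91 89 85 50 31 24 29 30 51 67 74 73 75 77 77 74 75 71 76 72 72 76 74 72 72 75 80 82 82 83 88 83
22 225 316 L 92 91 94 90 92 92 92 92 92 92 89 88 91 88 89 87 90 93 91 92 92 95 96 93 92 87 37 24 25 46 87 93 91 91
[... 660 characters left out ...]
 84 85 84 81 84 84 77 81 83 83 84 81 84 83 83 84 85 84 85 88 89 86 88 84 68 23 13 6 6 13 15 28 | R 73 23 6 17 9 16 10 19 56 77 80 82 79 76 80 77 79 77 82 82 81 83 82 79 78 77 77 76 75 75 74 75 73 72 72 72 69 68
19 231 316 L 84 85 82 86 85 87 85 85 85 81 84 84 83 87 85 83 85 87 87 85 88 86 87 87 88 85 85 86 84 88 85 78 64 54 55 63 69 73 | R 77 45 41 42 39 39 42 66 79 81 81 79 84 80 80 82 82 82 84 81 83 84 84 82 83 83 81 79 82 80 80 76 73 74 74 74 71 70
22 225 316 L 88 87 90 87 89 90 89 89 85 85 85 88 86 88 87 89 87 88 88 87 86 89 87 88 86 87 88 88 88 86 88 83 85 83 54 23 20 40 | R 64 23 15 33 68 87 89 92 91 87 87 87 87 88 88 88 85 88 86 88 87 87 87 87 88 88 86 88 88 86 87 83 86 80 77 79 76 77
```

```bash
cat >> h.py <<'E'
def edges(f,tx,ty):
    g=cv2.cvtColor(cv2.imread(f),6).astype(float); o=[]
    for x in (11.5,13,14.5,16,21,22,23):
        u,v=proj(f,[tx+x,ty,95]); k=(proj(f,[tx+x,ty-5,95])-proj(f,[tx+x,ty+5,95]))[0]/10
        y=int(round(v)); r=g[y-0:y+1].mean(0); c=int(round(u)); e=[]
        for s in(-1,1):
            i=c+s*56
            while r[i]>48: i-=s
            e.append(i+s*(48-r[i])/(r[i+s]-r[i]))
        o.append((e[1]-e[0])/k*1.0)
    return np.array(o)
E
python3 - <<'E'
from h import *
xs=np.array((11.5,13,14.5,16,21,22,23))
o=edges("pics/off.png",545,2.764); d=lambda f:(((o-edges(f,566.9,2.67)))*85/(85+xs)).round(2)
print(o.round(2)); print("start",d("pics/fin.png"))
for i,w in enumerate((26.2,25.6)):
    robot.move_gripper(w/93); robot.sleep(.4); f=f"pics/q{i}.png"; snap("wrist",f); D=d(f)
    rd=[robot.current_gripper_width()*93 for _ in range(3)]; fo=robot.current_finger_force()
    print(w,np.round(rd,2),round(fo,2),D,np.median(D).round(2))
print(robot.current_contact_force(),robot.current_tcp_pos(),robot.current_t())
E
```

```text
[34.65 33.94 33.01 32.21 28.76 29.27 29.22]
start [5.5  6.66 6.33 6.14 6.61 6.74 6.66]
26.2 [26.53 26.53 26.53] 17.19 [5.86 7.12 6.84 6.48 7.2  7.26 7.05] 7.05
25.6 [26.45 26.45 26.45] 18.24 [6.43 7.69 7.26 6.98 7.81 7.86 7.69] 7.69
[-0.25578273 -0.70022254 -0.27317906] [566.92935806   2.69189543  81.01663812] 29.4
```

```bash
python3 - <<'E'
from h import *
xs=np.array((11.5,13,14.5,16,21,22,23))
o=edges("pics/off.png",545,2.764); d=lambda f:(((o-edges(f,566.9,2.67)))*85/(85+xs)).round(2)
robot.move_gripper(25.4/93); robot.sleep(.6); f="pics/q9.png"; snap("wrist",f); D=d(f)
print(round(robot.current_gripper_width()*93,2),round(robot.current_finger_force(),2),D,"mid",33.9-np.median(D))
im=cv2.imread(f).astype(int); y=int(proj(f,[624,2.7,91])[1]); u0=int(proj(f,[624,2.7,91])[0]); print(u0,y)
for v in(y-4,y,y+4): print(' '.join('%d/%d'%(r,r-b) for b,_,r in im[v,u0-28:u0+29]))
# can's rim in off / q9: left and right edges of the white disc
for n,x in(("off",545),("q9",566.9)):
    m=cv2.imread(f"pics/{n}.png").min(2); F=f"pics/{n}.png"; v=int(proj(F,[630,2.7,78])[1]); w=np.where(m[v,260:380]>130)[0]+260
    print(n,v,pix(F,w.min(),v,78),pix(F,w.max(),v,78))
print(robot.current_contact_force(),robot.current_joint_vel().__abs__().max() if hasattr(robot.current_joint_vel(),'max') else 0,robot.current_t())
E
```

```text
26.07 18.59 [6.6  7.86 7.5  7.13 7.92 8.   7.82] mid 26.08
315 150
185/5 169/3 166/3 168/4 171/10 173/63 188/134 189/150 159/132 105/68 117/76 122/95 128/105 128/102 125/107 121/92 125/95 146/112 139/98 137/24 198/4 205/3 205/4 204/3 205/3 205/3 205/3 204/3 207/3 203/2 205/3 204/3 205/2 204/2 205/3 198/3 152/10 136/14 109/58 148/118 139/109 137/110 145/117 150/121 140/116 136/107 133/98 97/50 127/93 177/141 187/145 183/93 174/11 167/2 161/3 160/3 194/2
181/4 194/4 158/2 164/3 168/5 175/18 188/113 191/144 171/134 111/89 103/79 125/100 174/133 187/145 185/144 168/134 152/120 137/109 143/102 134/23 198/2 205/4 204/2 205/3 205/3 205/3 205/3 203/3 205/3 205/3 205/3 204/3 205/3 206/3 204/3 198/3 150/8 135/12 108/55 148/117 153/123 171/136 183/155 191/154 176/137 161/127 143/106 107/87 160/130 189/146 185/125 168/57 166/7 165/4 163/4 162/3 196/3
162/7 193/3 171/3 166/2 166/3 170/11 173/68 187/134 186/140 155/123 103/83 126/99 171/141 183/148 185/145 171/136 152/121 124/97 148/107 130/23 199/4 204/2 205/2 206/3 204/3 204/4 204/2 204/3 205/3 204/3 204/2 204/3 205/3 204/2 205/3 196/3 151/8 136/13 105/57 147/118 151/124 171/137 184/149 193/145 174/141 159/128 141/111 114/89 169/133 190/145 183/106 169/27 167/6 161/4 159/4 177/2 186/4
off 87 [630.3  21.2  78. ] [630.4 -16.4  78. ]
q9 134 [630.2  21.8  78. ] [630.3 -17.1  78. ]
[-0.0735374  -0.50256822 -0.62408848] 0.002417604568462121 30.2667
```

The tips sit directly against both terminals, width over the scales is 26.1 mm, the can hasn't moved, and everything is steady.

```bash
python3 -c "
from bench import robot
print(robot.hand_in())"
```

```text
the job is handed in; nothing more can be done
None
```

I handed the job in at about 30 s on the robot's clock: the larger capacitor is home in the cup and released, and the tweezers are held steady with a tip on each terminal. They're squeezed to about 26.1 mm (estimated from the wrist camera, to about 0.3 mm; the pin ring itself wasn't in view), and the smaller capacitor wasn't touched.

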